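Shut the bench caliper on the dosing piston

ROBOT

A 6-joint arm with a two-finger parallel gripper is mounted at the origin on the work surface. World frame = base frame: x ahead of the robot, y to its left, z up, the work surface at z = 0. Lengths are in m, angles in degrees, forces in N, time in s.
With the tool pointing down it reaches from about 0.375 to 0.975 m from the base axis. Payload 3.8 kg.
Tool frame: the origin (TCP) lies between the finger pads; the fingertips stand 14 mm ahead of it and the grasp point (between the pads) lies 5 mm behind it (arm.tcp_to_tips is the distance from the TCP to the fingertips, in m); z points along the fingers, y is the line along which they close (so a half turn about z gives the same grasp; the last joint's range is limited). The gripper opens to 88 mm and grips with 3 to 60 N. Pads are 18 mm wide; open, the fingers measure 123 mm over their backs; the gripper's body (75 mm by 187 mm) begins 45 mm behind the grasp point.
Start: joints at [-79.12, 15.12, 91.902, -0, 72.978, -2.114], TCP at [0.152, -0.658, 0.253] pointing down, gripper open.
Joint ranges: [-150.88, 150.88], [-54.13, 125.18], [17.81, 147.31], [-75.09, 255.09], [0, 152.58], [-146.25, 146.25]. Speed limits (degrees/s): [147.25, 147.25, 180, 180, 180, 180].

INTERFACE

Orientations are given as a 3x3 rotation matrix whose columns are the frame's x, y, z axes.
In Python, from workcell import arm gives the robot as it stands. Calls block until the motion is done:
- arm.reach(position, orientation): joint-space move of the TCP to a pose.
- arm.move_l(position, attitude=None, rate=0.15, f_stop=None): straight line of the TCP; attitude=None keeps the orientation; rate is the mean speed in m/s. With f_stop (N) it stops when the force on the tool has changed by that much, and returns True; else False.
- arm.set_joints(angles): joint-space move.
- arm.command_gripper(opening, strength=None): finger opening in m; strength is the grip in N (None keeps the last); returns when the fingers have stopped.
- arm.dwell(seconds).
- arm.solve_ik(position, orientation): joint angles nearest the present ones, or None.
- arm.get_obs(): the state.
- arm.get_image(name): name is "scene" or "top"; returns the picture (480x640x3 uint8, blue, green, red); there is no depth.
- arm.camera_info(name): a dict with "intrinsics" (3x3 intrinsics, pixels), "T" (4x4, takes a point from camera to world coordinates). Camera axes: x right, y down, z forward; pixel columns grow to the right and rows downward; lengths in m; the calibration is good to about 2 mm. A picture is of the moment at which its call begins. camera_info takes no time and is no camera call.
A pose or a line that the arm cannot do raises arm.Unreachable and nothing moves.
- arm.close_job(): hands the job in; it is judged then, once.
The state is a dict: "time": time; "qpos": joint angles; "qd": joint speeds; "effort": joint torques, N m; "tcp_pos": TCP position; "eef_rot": TCP orientation; "contact_force": force on the tool from outside, world axes, zero at the start; "moment": the same for the moment, N m; "opening": finger opening in m; "grasp_force": force on a finger pad.
Only numpy, scipy, OpenCV 4.12 (cv2) and the standard library are available. Lean on these libraries where they do the work, as an engineer would, in place of code of your own. Each camera call takes 0.05 s, during which the arm holds its last target. There are 200 camera calls.

TASK

Stand the thick dosing piston upright on the bed of the bench caliper, on the centre line between its two open jaws. Then slide the movable jaw, the one with the upright grip tab, shut on it until the piston presses the sprung dial jaw and the dial needle has swung about a quarter turn, and let go, leaving the piston held between the jaws.

Things in the scene. Friction and masses are not known exactly. Their poses are not given: they have to be found in the camera images.
- piston_mid (a point): Thick dosing piston: plain steel cylinder 40 mm across, 64 mm tall, two dark ring grooves, standing loose and upright on the table, about 0.32 kg. Point: its centre, 32 mm above its foot; z up its axis. Not wanted: the slim piston (as tall, but 24 mm thick) and the low flanged end cap (56 mm wide, 26 mm tall) near it.
- caliper: Fixed bench caliper. Dark bed, 100 mm along its x, 320 along y, top at 20 mm. Origin on the table, on the bed's centre line; z up. Jaws: upright plates 40 mm wide, tops at 70 mm. Dial jaw at +y: face at y = +45 mm at rest, yields to +y; behind it (y 105 to 165) a housing 86 mm high, dial face up on top. Movable jaw at -y, closes to +y; starts with its face 85 to 105 mm from the dial jaw's.
- tab (a point): Upright aluminium grip tab of the movable jaw, 24 mm along caliper x, 16 mm along y, top 88 mm above the table, on a 70 mm wide carriage with top at 34 mm. Point: in the tab, 65 mm above the table; axes as the caliper's. The jaw's face lies 45 mm from it to +y. Slides along caliper y with 6 N drag, stays where left; with the piston between both jaws it takes 8 to 13 N.
- anvil (a joint): How far the sprung dial jaw is pressed back (to the caliper's +y), in m: 0 at rest, stop at 0.016. Spring: 1 N plus 0.2 N per mm. The needle points to the caliper's -x at rest and turns clockwise 0.2 rad per mm, so a quarter turn is about 0.008.
Not all that is in view belongs to the job. Leave any blue or orange look-alike of the part that bears piston_mid alone.

How it is judged (in metres and radians):
On the way, in this order (a step that is already met when the one before it is completed fails the run):
1. the thick piston stands upright on the caliper's bed between the open jaws (x of piston_mid in the frame of caliper between -0.018 and 0.018 m and z of piston_mid in the frame of caliper between 0.047 and 0.057 m and angle between piston_mid's own z axis and vertical below 0.15 rad and y of piston_mid in the frame of caliper below 0.045 m and y of piston_mid in the frame of tab above 0.061 m), for 0.2 s.
2. the movable jaw is shut on the piston and the dial jaw is pressed back 3 to 13 mm (x of piston_mid in the frame of caliper between -0.018 and 0.018 m and z of piston_mid in the frame of caliper between 0.047 and 0.057 m and angle between piston_mid's own z axis and vertical below 0.15 rad and value of joint anvil between 0.003 and 0.013 m and y of piston_mid in the frame of tab between 0.061 and 0.069 m), for 0.2 s.
At the end, for the whole second after the job is handed in: The thick piston stands upright (within about 8 degrees) on the bed, its centre within 18 mm of the bed's centre line, touching the movable jaw (within 4 mm), and holds the dial jaw pressed back by 3 to 13 mm (all of step 2).
It also fails if it takes over 42 s, if anything falls off the work surface, if the arm or the gripper's body presses on something with over 40 N, if the wrist force passes 120 N, or if a joint passes its speed limit or range.

## Working session

There is one attempt and no reset: what is moved stays moved. The work goes in short steps, each a Python script; the robot and the scene stay as the last script left them, time stands still between calls to the robot, and variables do not carry over. Pictures are saved under pics/ and viewed, at most 10 in all, crops included, and the job is handed in when it is done.

```bash
mkdir -p pics
python3 - <<'E'
from workcell import arm
import cv2
for n in("scene","top"):
    cv2.imwrite(f"pics/{n}0.png",arm.get_image(n)); c=arm.camera_info(n); print(n,c["intrinsics"],c["T"])
print(arm.get_obs()["time"])
E
```

```text
scene [[536.4264882    0.         319.77694768]
 [  0.         536.4264882  239.10093652]
 [  0.           0.           1.        ]] [[-0.03205528  0.83774817 -0.54511509  1.06014109]
 [ 0.99944983  0.02222091 -0.02462253 -0.04730236]
 [-0.00851453 -0.54560447 -0.83799956  0.942922  ]
 [ 0.          0.          0.          1.        ]]
top [[451.60869856   0.         317.4670135 ]
 [  0.         451.60869856 236.733159  ]
 [  0.           0.           1.        ]] [[-0.01696707 -0.99747117  0.06901729  0.44554355]
 [-0.99977197  0.01782032  0.01176603 -0.09689802]
 [-0.01296618 -0.06880192 -0.99754608  0.89578113]
 [ 0.          0.          0.          1.        ]]
0.1
```

View pics/top0.png

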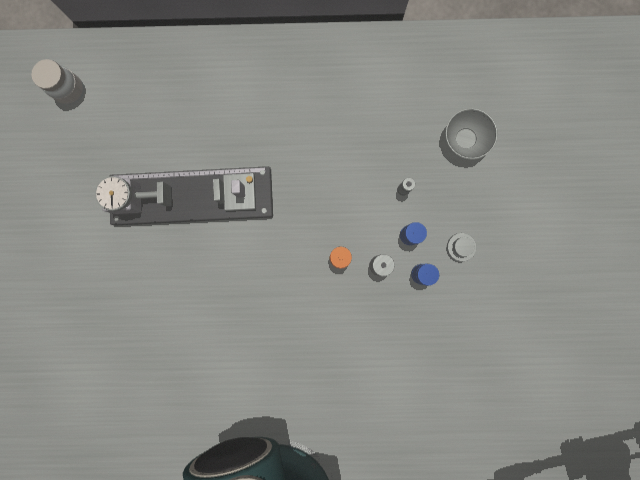

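View pics/scene0.png

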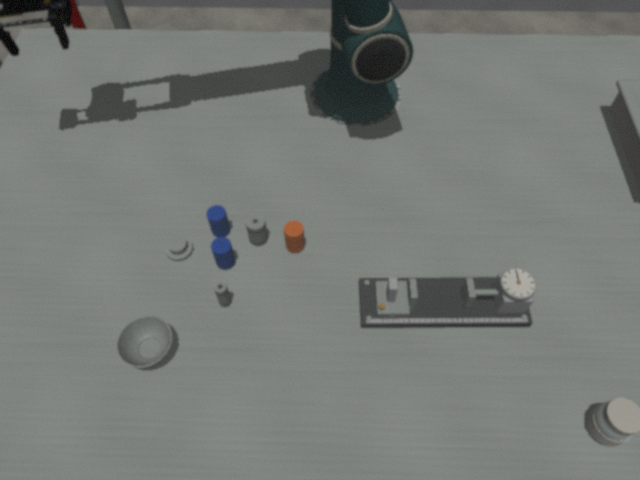

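Top view: thick piston's top is at about (383,266), slim at (408,185), end cap at (461,247), bed corners near (109,176), (271,167), (272,217), (112,226), and tab near (236,187). Next I'll zoom in.

Run:
```python
import cv2,numpy as np
t=cv2.imread("pics/top0.png")
a=cv2.resize(t[155:235,95:285],None,fx=4,fy=4,interpolation=cv2.INTER_CUBIC)
b=cv2.resize(t[240:290,325:445],None,fx=4,fy=4,interpolation=cv2.INTER_CUBIC)
o=np.zeros((525,760,3),np.uint8);o[:320]=a;o[325:525,:480]=b
cv2.imwrite("pics/crop.png",o)
```

```text
(no output)
```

View pics/crop.png

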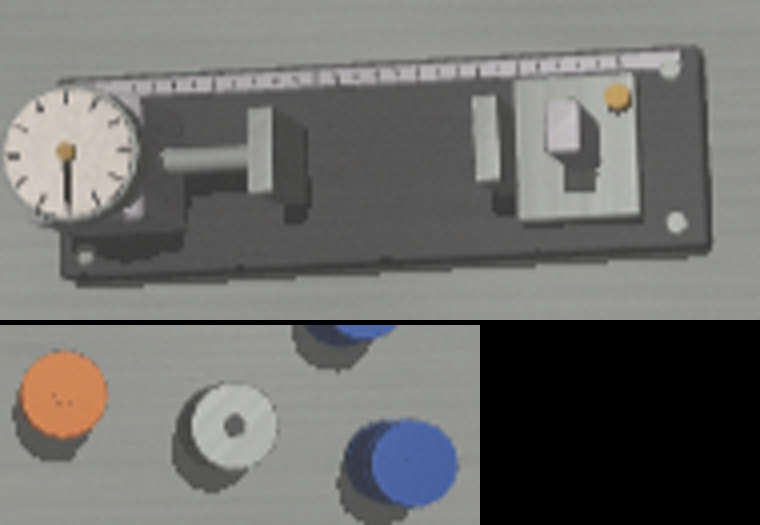

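```bash
cat > h.py <<'E'
import numpy as np
from workcell import arm
def px(name,u,v,z):
    c=arm.camera_info(name);T=np.array(c["T"]);d=T[:3,:3]@np.linalg.solve(c["intrinsics"],[u,v,1.])
    return T[:3,3]+d*(z-T[2,3])/d[2]
def crop(u,v,z,o=(95,155)): return px("top",(u+.5)/4-.5+o[0],(v+.5)/4-.5+o[1],z)
E
python3 - <<'E'
from h import *
np.set_printoptions(precision=4,suppress=True)
P=crop(234,101,.064,(325,240));print("piston",P)
print("orange",crop(63,70,.064,(325,240)),"blue",crop(413,138,.064,(325,240)))
tab=crop(563,125,.088);dj=crop(272,150,.07);mj=crop(472,139,.07);dial=crop(68,152,.086)
bl=crop(62,82,.02),crop(699,47,.02),crop(710,250,.02),crop(64,277,.02)
for n,p in zip("tab dj mj dial c1 c2 c3 c4".split(),(tab,dj,mj,dial)+bl):print(n,p)
for a,b in((tab,dial),(tab,dj),(mj,dj),(bl[1],bl[0]),(bl[2],bl[3])):
    d=(b-a)[:2];print(np.linalg.norm(d),"yaw",np.degrees(np.arctan2(-d[0],d[1])))
# piston in scene view
for n,p in(("piston",[*P[:2],.064]),("tab",tab),("dj",dj)):
    c=arm.camera_info("scene");T=np.linalg.inv(c["T"]);q=np.array(c["intrinsics"])@(T[:3,:3]@p+T[:3,3]);print(n,q[:2]/q[2])
E
```

```text
piston [ 0.4492 -0.2067  0.064 ]
orange [ 0.4647 -0.1286  0.064 ] blue [ 0.4309 -0.288   0.064 ]
tab [0.5964 0.0598 0.088 ]
dj [0.5907 0.1985 0.07  ]
mj [0.594  0.1055 0.07  ]
dial [0.5887 0.286  0.086 ]
c1 [0.6354 0.3207 0.02  ]
c2 [0.6466 0.0057 0.02  ]
c3 [0.5461 0.0013 0.02  ]
c4 [0.5386 0.3183 0.02  ]
0.22638295646139028 yaw 1.942573377229308
0.13884217928055684 yaw 2.3650888184162966
0.0930351602179336 yaw 2.069429725687501
0.31519444124263923 yaw 2.0425946858013924
0.31707369235210264 yaw 1.3476746234471133
piston [253.705  221.1989]
tab [391.4484 283.6914]
dj [466.3391 287.4488]
```

Distances match (gap 93 mm, tab to dial face 139 mm, yaw about 2°). Now the pick.

```bash
cat >> h.py <<'E'
a=np.radians(2.0);xc=np.array([np.cos(a),np.sin(a),0]);yc=np.array([-np.sin(a),np.cos(a),0])
O=np.array([.5923,.1535,0.])
def cal(x,y,z): return O+x*xc+y*yc+np.array([0,0,z])
R=np.column_stack([yc,xc,[0,0,-1]]); R2=np.column_stack([-yc,-xc,[0,0,-1]])
P=np.array([.4492,-.2067,0])
E
python3 - <<'E'
from h import *
import cv2
for r in(R,R2): print([np.round(arm.solve_ik(p,r),0) for p in(P+[0,0,.15],cal(0,0,.15),cal(0,-.09,.06))])
r=min((R,R2),key=lambda r:abs(arm.solve_ik(P+[0,0,.15],r)[5]))
arm.reach(P+[0,0,.14],r); arm.command_gripper(.07,30)
arm.move_l(P+[0,0,.031],rate=.12,f_stop=8)
arm.command_gripper(.03,30)
o=arm.get_obs();print(o["time"],o["tcp_pos"],o["opening"],o["grasp_force"],np.array(o["eef_rot"])[:,1])
arm.move_l(P+[0,0,.14],rate=.15)
o=arm.get_obs();print(o["time"],o["opening"],o["grasp_force"],o["contact_force"])
cv2.imwrite("pics/lift.png",arm.get_image("scene")[120:360,120:440])
E
```

```text
[array([-28.,   1., 120.,  -0.,  60., -30.]), array([ 12.,  13., 106.,  -0.,  61.,  10.]), array([  4.,  18., 111.,  -0.,  52.,   2.])]AttributeError: 'NoneType' object has no attribute 'rint'

The above exception was the direct cause of the following exception:

Traceback (most recent call last):
TypeError: loop of ufunc does not support argument 0 of type NoneType which has no callable rint method
```

R works throughout and R2 does not, so I'll use R.

Run:
```python
from h import *
import cv2
arm.reach(P+[0,0,.14],R); arm.command_gripper(.07,30)
arm.move_l(P+[0,0,.031],rate=.12,f_stop=8)
arm.command_gripper(.03,30)
o=arm.get_obs();print(o["time"],o["tcp_pos"],o["opening"],o["grasp_force"])
arm.move_l(P+[0,0,.14],rate=.15)
o=arm.get_obs();print(o["time"],o["opening"],o["grasp_force"],o["contact_force"])
cv2.imwrite("pics/lift.png",cv2.resize(arm.get_image("scene")[120:360,120:440],None,fx=2,fy=2))
```

```text
4.175 [ 0.4490961  -0.20677606  0.03131294] 0.0391971135102073 29.999525975435972
5.05 0.0388324297305537 29.99951172620058 [-0.31081645  0.74705829 -2.96988045]
```

View pics/lift.png

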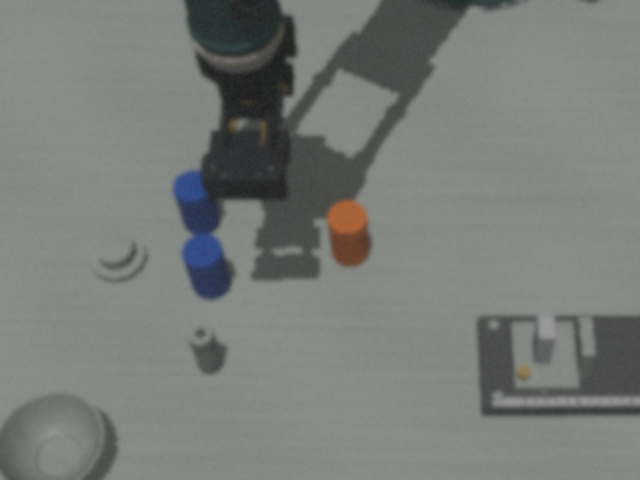

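The piston is held: opening 39 mm, load 3 N, which matches 0.32 kg. The neighbours were not disturbed. Placing it now.

Run:
```python
from h import *
import cv2
arm.reach(cal(0,-.002,.15),R)
print(arm.move_l(cal(0,-.002,.075),rate=.12), arm.move_l(cal(0,-.002,.047),rate=.03,f_stop=4))
o=arm.get_obs();print(o["time"],o["tcp_pos"],o["contact_force"])
arm.command_gripper(.062); arm.dwell(.1)
arm.move_l(cal(0,-.002,.16),rate=.15)
arm.move_l(cal(0,-.14,.16),rate=.2)
o=arm.get_obs();print(o["time"])
s=arm.get_image("scene")[240:360,340:560];t=arm.get_image("top")[155:235,95:285]
v=np.zeros((590,760,3),np.uint8);v[:264,:484]=cv2.resize(s,None,fx=2.2,fy=2.2,interpolation=2);v[270:]=cv2.resize(t,None,fx=4,fy=4,interpolation=2)
cv2.imwrite("pics/placed.png",v)
```

```text
False True
8.05 [0.59196201 0.15146234 0.05121778] [-0.44860228  0.17511494  4.37630009]
10.3917
```

View pics/placed.png

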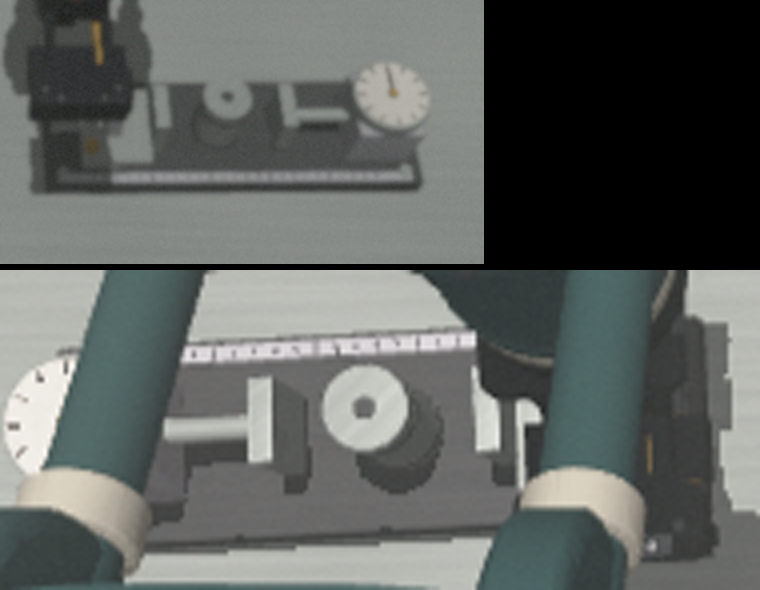

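The piston stands upright between the jaws: its top is at (365,408) in the lower panel, with the jaw tops at 260 and 487. Contact came at the bed height. Now gripping the tab and closing the jaw.

Run:
```python
from h import *
import cv2
arm.command_gripper(.05,30)
Y=-.0937
arm.reach(cal(0.0008,Y,.13),R)
if arm.move_l(cal(0.0008,Y,.060),rate=.1,f_stop=8): print("blocked",arm.get_obs()["tcp_pos"]); raise SystemExit
arm.command_gripper(.01,30)
o=arm.get_obs();print(o["time"],o["opening"],o["contact_force"])
for d in(.03,.05,.06):
    print(arm.move_l(cal(0.0008,Y+d,.060),rate=.04,f_stop=30),arm.get_obs()["contact_force"],arm.get_obs()["tcp_pos"])
s=arm.get_image("scene")[240:360,340:560]
cv2.imwrite("pics/shut.png",cv2.resize(s,None,fx=3.5,fy=3.5,interpolation=2))
print(arm.get_obs()["time"])
```

```text
12.5667 0.02363639529516026 [-5.39758722 -0.48427987  5.2290612 ]
False [-4.81157479 -6.44741595  4.97395134] [0.59391234 0.08830875 0.06036976]
False [-5.23616301 -4.93121809  6.09284857] [0.59322141 0.10834429 0.06036932]
False [-4.82184603 -6.75252421  5.76865049] [0.59288635 0.11807937 0.06034147]
14.5667
```

View pics/shut.png

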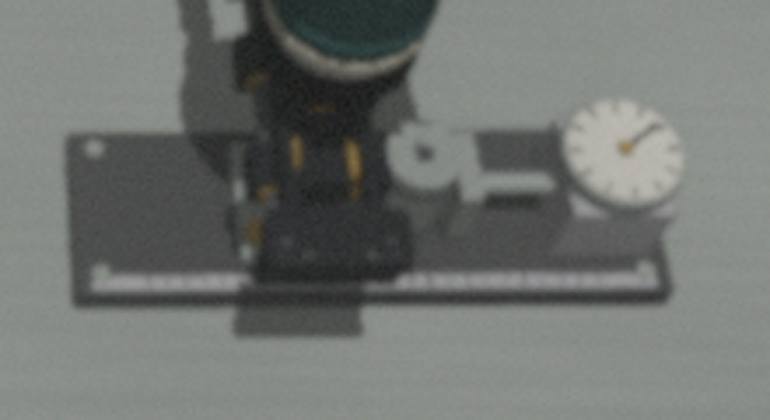

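The needle tip is at (658,125) and its hub at (627,148). That is about 60° of swing, or roughly 5 mm. I'll push 2.5 mm more, then release and look again.

Run:
```python
from h import *
import cv2
Y=-.0937
print(arm.move_l(cal(0.0008,Y+.0625,.060),rate=.02,f_stop=30),arm.get_obs()["contact_force"])
arm.command_gripper(.05); arm.dwell(.2)
arm.move_l(cal(0.0008,Y+.0625,.16),rate=.12)
arm.move_l(cal(0.0008,-.2,.18),rate=.2)
s=arm.get_image("scene")[240:360,340:560]
cv2.imwrite("pics/end.png",cv2.resize(s,None,fx=3.5,fy=3.5,interpolation=2))
print(arm.get_obs()["time"])
```

```text
False [-4.49653932 -8.3261582   6.18098816]
17.6333
```

View pics/end.png

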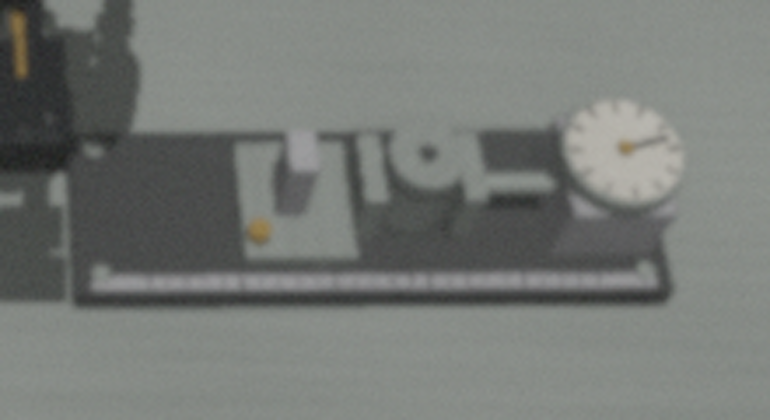

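The needle tip is now near (666,137), a swing of about 80–85°, and it holds with the arm away. The piston is upright at (428,155), between the jaws. Handing in.

```bash
python3 -c "
from workcell import arm
print(arm.close_job())"
```

```text
the job is handed in; nothing more can be done
None
```

The thick piston stands upright on the caliper bed, held between the jaws with the needle swung close to a quarter turn (about 7 mm, read by eye); I let go and handed the job in after about 18 s, but no verdict was returned.

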